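# Take the bored foot out of the jig and dry-fit it on the upturned footstool

### The arm

A 6-joint arm with a two-finger parallel gripper is mounted at the origin on the work surface. World frame = base frame: x ahead of the robot, y to its left, z up, the work surface at z = 0. Lengths are in mm, angles in rad, forces in N, time in s.
With the tool pointing down it reaches from about 275 to 1000 mm from the base axis. Payload 8.4 kg.
Tool frame: the origin (TCP) lies between the finger pads; the fingertips stand 22 mm ahead of it and the grasp point (between the pads) lies 3 mm ahead of it (r.nose_length is the z of the fingertips in the tool frame, in mm); z points along the fingers, y is the line along which they close (so a half turn about z gives the same grasp; the last joint's range is limited). The gripper opens to 85 mm and grips with 20 to 120 N. Pads are 22 mm wide; open, the fingers measure 114 mm over their backs; the gripper's body (76 mm by 85 mm) begins 54 mm behind the grasp point. The pads swing forward as they close: fully open they stand 13 mm farther back than shut.
Start: joints at [-1.351, 0.353, 1.633, -0, 1.155, -0.002], TCP at [137.489, -609.692, 253.281] pointing down, gripper open.
Joint ranges: [-2.63, 2.63], [-0.92, 2.1], [0.06, 2.66], [-1.3, 4.44], [0, 2.69], [-3.02, 3.02]. Speed limits (rad/s): [2.22, 2.22, 2.79, 3.14, 3.14, 3.14].

### API

Orientations are given as [roll, pitch, yaw] about the fixed x, y, z axes, in that order (R = Rz(yaw) Ry(pitch) Rx(roll)).
In Python, from rig import r, camrig, ticket gives the robot as it stands (r), with the cameras (camrig) and the job (ticket).
- The arm moves only by the shell command python3 steer.py 'ROWS' [FORCE]. ROWS is rows parted by semicolons, their numbers by spaces, 1 to 5 of them, each of 7 numbers: a rotation vector rx, ry, rz in rad, then dx, dy, dz in mm, then the opening from 0.0 (shut) to 1.0 (fully open); each row shifts and turns the commanded pose from where the row before left it, along the tool's axes as they then stand; what a row does not reach is not made up. A row lasts 1/12 s, in which the tool goes at most 41.7 mm and 0.125 rad, less where a joint would pass 70% of its speed; a pose out of reach is approached as far as the arm can. The fingers move at their own pace and stop on an object; FORCE is the grip in N (left out, the last holds). Time passes only in rows, so rows that do not move let the fingers close. It prints the time, the measured TCP pose, the force, the opening and the grip force at its end.
- r.sense(): the state, without advancing time (a new reading comes with each control period).
- camrig.grab_frame(name): name is "side" or "top"; returns the picture (384x512x3 uint8, red, green, blue); there is no depth.
- camrig.camera_params(name): a dict with "fx", "fy", "cx", "cy" (pixels), "rvec" (rotation vector, rad) and "tvec" (3), from world to camera coordinates, as OpenCV has them. Camera axes: x right, y down, z forward; pixel columns grow to the right and rows downward; lengths in mm; the calibration is good to about 2 mm. A picture is of the moment at which its call begins. camera_params takes no time and is no camera call.
- ticket.sign_off(): hands the job in; it is judged then, once.
The state is a dict: "clock": time; "qpos": joint angles; "qvel": joint speeds; "joint_efforts": joint torques, N m; "eef_pos": TCP position; "tcp_rot": TCP orientation; "contact_force": force on the tool from outside, world axes, zero at the start; "wrist_torque": the same for the moment, N m; "opening": opening from 0.0 (shut) to 1.0 (fully open); "grasp_force": force on a finger pad.
Only numpy, scipy, OpenCV 4.12 (cv2) and the standard library are available. Lean on these libraries where they do the work, as an engineer would, in place of code of your own. Each camera call takes 0.05 s, during which the arm holds its last target. There are 200 camera calls.

### The job

The footstool's second foot has been bored and is still held in the bench jig. Swing the jig's sprung hold-down up by its red handle until it stays open by itself, lift the foot out and dry-fit it onto the two bare dowels of the upturned stool, pushed down flush on the panel. Leave the hold-down standing open and the tools and glue undisturbed.

Things in the scene. Friction and masses are not known exactly. Their poses are not given: they have to be found in the camera images.
- jig: Plywood jig fixed to the bench, 200 x 240 x 18 mm; origin: centre of its underside; z up. The foot lies along its y, middle line at x = -19 mm, underside at z = 18 mm, up to 20 mm off-centre in y, against two oak stops (24 x 32 mm, 20 mm high, at x = +16, y = -86 and +86 mm). Steel bracket with springs at x = 26 to 98, y = 14 to 76 mm, 91 mm high. Jig and stool may swap sides, left or right.
- holddown (a joint): Angle (rad) of the sprung hold-down, a steel arm 16 mm wide hinged on the bracket. 0: level, its rubber pad pressing the foot with 17 N. Grows as the red handle swings up and over towards the jig's +x. The spring shuts it below about 0.95 rad and opens it above, to a stop at 1.75 where it stays, 270 mm high, leaning back. Lifting the handle takes 8 N at first, falling to nothing at 0.95.
- holddown_grip (a point): Point on the axis of the hold-down's red handle, a rounded bar 88 mm long, 22 mm wide (along the jig's y), 20 mm thick; 40 mm from its free end, 150 mm from the hinge. With the arm shut it lies at jig x = -100, y = +45, z = +78 mm, with nothing but the board's edge beneath. Its x axis runs along the arm from handle to hinge.
- holddown_pivot (a point): Point on the hinge line of the hold-down, at jig x = +50, y = +45, z = +78 mm; the hinge runs along this point's y axis, which is the jig's y.
- foot: The bored oak foot, a bar 180 x 46 x 30 mm (its x, y, z), 0.12 to 0.24 kg, with two 14.5 mm holes right through it at x = -55 and +55 mm, y = 0. Origin: centre of its underside; x along the bar. Either end may go either way on the dowels.
- stool: Oak footstool standing upside down, fixed: seat 190 x 290 x 22 mm (x, y, z) on the bench, upright end panels (150 mm along x, 24 mm thick) at y = -95 and +95 mm, their top edges at z = 132 mm, a stretcher between them. Origin: centre of the seat's face on the bench. One panel carries a foot already fitted, the other two bare dowels; which one changes.
- seat (a point): On the top edge of the bare panel, midway between its two dowels, 132 mm above the bench: where the centre of the foot's underside belongs. x axis along the panel and the row of dowels (the same as the stool's x). The beech dowels stand at x = -55 and +55 mm: 12 mm thick, 25 mm tall, the last 8 mm tapering to 6 mm.
- fitted_foot: The twin foot, 180 x 46 x 30 mm, already fitted on the stool's other panel and fixed there; origin: centre of its underside.
- plane: Wooden smoothing plane, loose, standing between the jig and the stool: body 220 x 62 x 60 mm (x, y, z), with a round horn at x = -83 mm up to z = 138 mm and the iron and wedge up to about z = 125 mm. Origin: centre of its sole. Bystander.
- hammer: Hammer lying flat, 270 mm long along its x, head at +x about 90 mm wide and 26 mm thick; origin: middle of its underside. Bystander.
- glue: Yellow glue bottle standing, 58 mm across, 170 mm tall; origin: centre of its underside. Bystander.
- square: Try square lying flat, stock 120 mm along y at x = -78 mm, 18 mm thick, blade 180 mm along x; origin on the bench under the blade. Bystander.

How it is judged (in metres and radians):
On the way, in this order (a step that is already met when the one before it is completed fails the run):
1. the hold-down stands open by itself, let go by the gripper (value of joint holddown above 1.5 rad and contact force between the fingers and jig below 0.5 N), for 0.2 s.
2. the foot is lifted clear of the jig with the hold-down open (height (world z) of foot above 0.08 m and value of joint holddown above 1.5 rad), for 0.1 s.
At the end, for the whole second after the job is handed in: The foot sits on the two bare dowels, let go and still: its underside centre within 4 mm sideways and 3 mm in height of the seat point on the panel's top edge, in line with the panel within 0.06 rad (either way round) and level within 0.04 rad; the hold-down stands open above 1.5 rad (horizontal distance between foot and seat below 0.004 m and z of foot in the frame of seat between -0.003 and 0.003 m and angle between the x axis of foot and the x axis of seat, either way round below 0.06 rad and angle between foot's own z axis and vertical below 0.04 rad and value of joint holddown above 1.5 rad and linear speed of foot below 0.02 m/s); the robot touches nothing.
It fails at once if the wooden plane is shifted by more than 30 mm or tipped (distance of plane from where it was at the start of the episode above 0.03 m or angle between plane's own z axis and vertical above 0.35 rad).
It fails at once if the hammer is shifted by more than 30 mm or tipped (distance of hammer from where it was at the start of the episode above 0.03 m or angle between hammer's own z axis and vertical above 0.35 rad).
It fails at once if the glue bottle is shifted by more than 30 mm or tipped (distance of glue from where it was at the start of the episode above 0.03 m or angle between glue's own z axis and vertical above 0.35 rad).
It fails at once if the try square is shifted by more than 30 mm or tipped (distance of square from where it was at the start of the episode above 0.03 m or angle between square's own z axis and vertical above 0.35 rad).
It fails at once if the foot is dragged out from under a hold-down that is not open, or the hold-down falls shut again once the foot is out (distance of foot from where it was at the start of the episode above 0.04 m and value of joint holddown below 1 rad).
It also fails if it takes over 69 s, if anything falls off the work surface, if the arm or the gripper's body presses on something with over 40 N, if the wrist force passes 120 N, or if a joint passes its speed limit or range.

## Working session

There is one attempt and no reset: what is moved stays moved. The work goes in short steps, Python scripts to look and compute and a shell command to move; the robot and the scene stay as the last step left them, time stands still between calls to the robot, and variables do not carry over. Pictures are saved under pics/ and viewed, at most 10 in all, crops included, and the job is handed in when it is done.

```bash
ls; mkdir -p pics
python3 - <<'E'
from rig import r, camrig, ticket
import cv2
for n in("side","top"):
    im=camrig.grab_frame(n); cv2.imwrite(f"pics/{n}0.png",cv2.resize(im[:,:,::-1],(800,600),interpolation=cv2.INTER_CUBIC)); cv2.imwrite(f"raw_{n}0.png",im[:,:,::-1])
    print(camrig.camera_params(n))
s=r.sense();print(s)
E
```

```text
pics
rig.py
steer.py
{'fx': 462.7999801994949, 'fy': 462.7999801994949, 'cx': 252.74123239808898, 'cy': 192.30475026933007, 'rvec': array([ 2.17235734, -0.31373521,  0.17591446]), 'tvec': array([-567.17523649,  165.23886343, 1066.99940307])}
{'fx': 348.8432400372385, 'fy': 348.8432400372385, 'cx': 254.4421074986847, 'cy': 190.81409494110014, 'rvec': array([ 2.20784257, -2.15904091,  0.04691461]), 'tvec': array([ -1.1392672 , 587.15653866, 931.72791172])}
{'clock': 0.1, 'qpos': array([-1.35139238e+00,  3.53544333e-01,  1.63406841e+00, -1.90541556e-05,
        1.15519911e+00, -2.37895622e-03]), 'qvel': array([ 0.00061826, -0.00184392, -0.00258377,  0.0015861 ,  0.00105509,
       -0.0007058 ]), 'joint_efforts': array([ 1.60922729e-03, -6.06359982e+01, -3.42819893e+01, -1.77912528e-05,
        3.92338901e-03, -1.65126323e-05]), 'eef_pos': array([ 137.40035555, -609.29646168,  252.6546201 ]), 'tcp_rot': array([-3.14037341e+00,  1.45223044e-05,  2.21790618e-01]), 'contact_force': array([-0.21081276, -1.03963816, -0.72481551]), 'wrist_torque': array([ 0.05190591, -0.00098858, -0.02024613]), 'grasp_force': 0.0, 'opening': 1.0007974194531293}
```

View pics/top0.png

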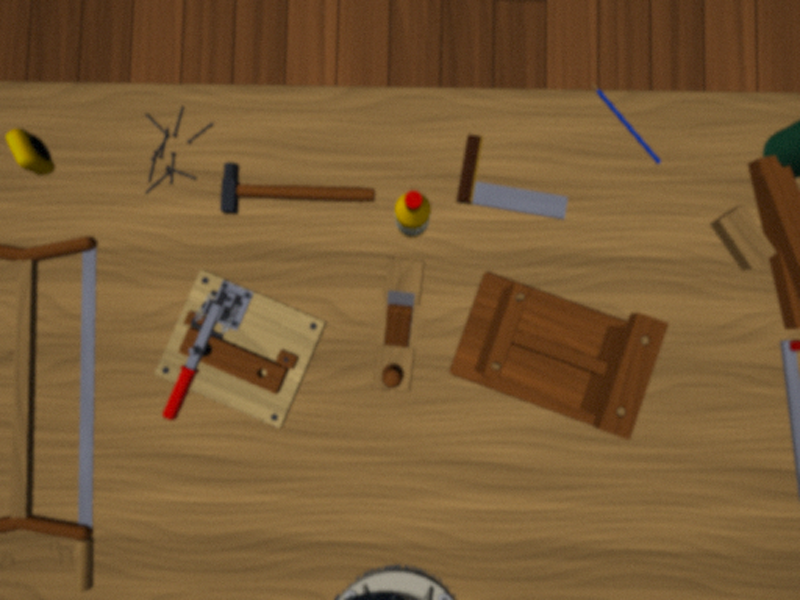

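View pics/side0.png

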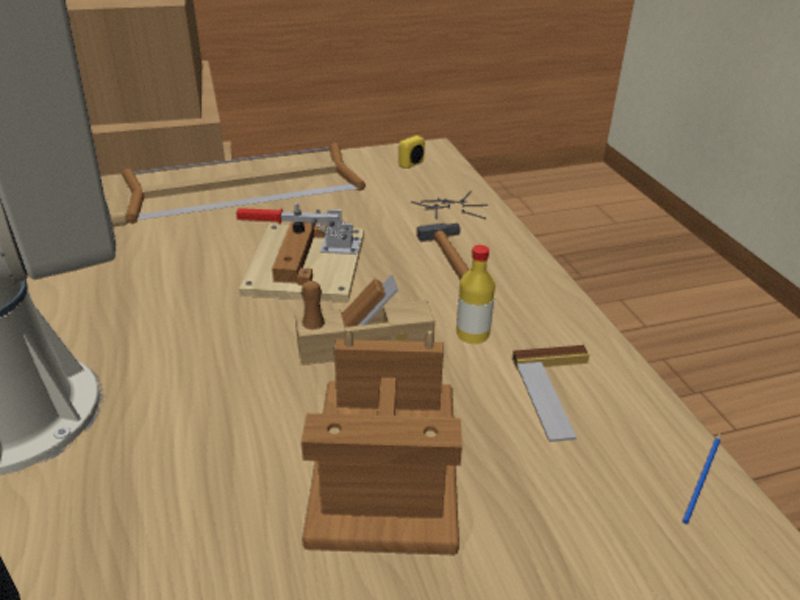

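The top view shows the jig on the left (board corners at about (203,270), (325,322), (281,427) and (155,372)) with the red handle ending at (170,415). The stool is on the right with bare dowels at (520,297) and (495,366), and the plane is between them with its horn at (393,375). The side view confirms that the bare panel is the one nearest the plane.

```bash
cat > h.py <<'E'
import numpy as np, cv2
from rig import r, camrig, ticket
def cam(n):
    c=camrig.camera_params(n); K=np.array([[c['fx'],0,c['cx']],[0,c['fy'],c['cy']],[0,0,1]]); R=cv2.Rodrigues(c['rvec'])[0]; return K,R,np.array(c['tvec'])
def ray(n,p):
    K,R,t=cam(n); d=R.T@np.linalg.inv(K)@np.array([p[0],p[1],1.]); return -R.T@t,d
def plane(n,p,z):
    o,d=ray(n,p); return o+d*(z-o[2])/d[2]
def proj(n,P):
    K,R,t=cam(n); q=K@(R@np.array(P,float)+t); return q[:2]/q[2]
def tri(p,q):
    o1,d1=ray('top',p);o2,d2=ray('side',q); s=np.linalg.lstsq(np.c_[d1,-d2],o2-o1,rcond=None)[0]
    a=o1+s[0]*d1;b=o2+s[1]*d2; return (a+b)/2,np.linalg.norm(a-b)
E
python3 - <<'E'
import cv2,numpy as np
from h import *
t=cv2.imread('raw_top0.png'); s=cv2.imread('raw_side0.png')
for n,im in(('top',t),('side',s)):
    b,g,rr=[im[:,:,i].astype(int) for i in range(3)]
    m=((rr>120)&(g<50)&(b<50)).astype(np.uint8)
    k,l,st,c=cv2.connectedComponentsWithStats(m)
    for i in range(1,k):
        if st[i,4]>15: 
            pts=np.argwhere(l==i)[:,::-1].astype(np.float32); print(n,st[i],c[i],cv2.minAreaRect(pts))
def crop(im,x,y,w,h,z): return cv2.resize(im[y:y+h,x:x+w],None,fx=z,fy=z,interpolation=cv2.INTER_CUBIC)
a=crop(t,95,165,120,115,3.3);b=crop(t,280,165,155,115,2.6)
A=np.zeros((600,800,3),np.uint8)
a=crop(t,95,168,115,108,3.4);A[:a.shape[0],:a.shape[1]]=a
b=crop(t,285,168,80,80,5);A[:400,395:795]=b[:400,:400]
c=crop(s,145,125,100,70,2.8);A[390:390+196,:280]=c
d=crop(s,200,205,90,40,4);A[410:570,400:760]=d
cv2.imwrite('pics/m1.png',A)
E
```

```text
top [260 122  10  11  89] [264.41573034 127.42696629] ((264.5, 127.0), (10.0, 9.0), 90.0)
top [105 235  19  33 215] [113.2744186  250.86976744] ((112.80904388427734, 250.91134643554688), (7.612396240234375, 34.07761764526367), 24.904767990112305)
side [152 134  28   8 124] [165.14516129 137.86290323] ((165.34719848632812, 137.6044921875), (26.878379821777344, 5.783354759216309), 5.44033145904541)
side [303 161   7   6  26] [306.34615385 163.5       ] ((305.7884826660156, 163.5576934814453), (6.471832275390625, 4.3145551681518555), 11.309932708740234)
```

View pics/m1.png

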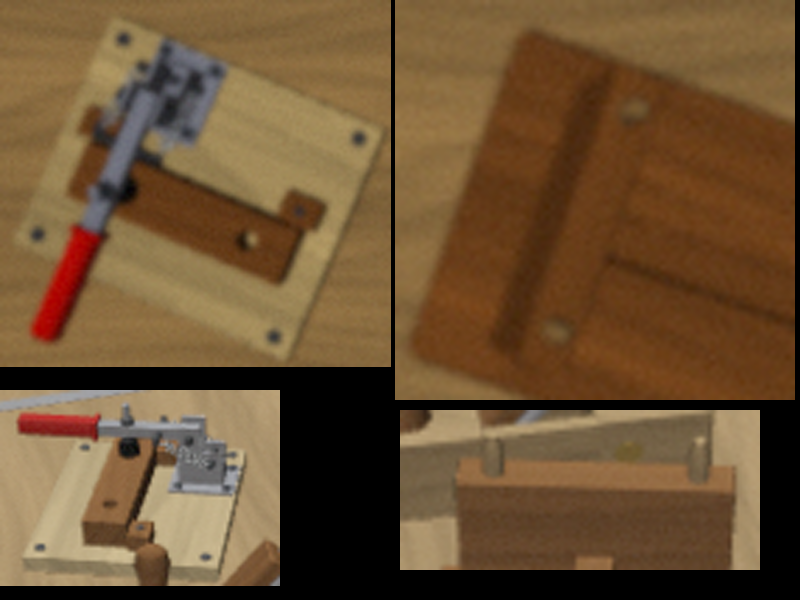

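The montage shows the jig screws at crop pixels (123,39), (358,139), (274,337) and (38,234), the foot's free hole at (247,240), and the two dowel tops at (633,110) and (557,330).

Run:
```python
from h import *
np.set_printoptions(precision=1,suppress=True)
o=lambda p,s,x,y:((p[0]+.5)/s-.5+x,(p[1]+.5)/s-.5+y)
print('cams',ray('top',(0,0))[0],ray('side',(0,0))[0])
J=[plane('top',o(p,3.4,95,168),18) for p in[(123,39),(358,139),(274,337),(38,234)]]
J=np.array(J);print('screws',J,'ctr',J.mean(0))
ex=(J[0]+J[1]-J[2]-J[3])[:2]; ey=(J[0]+J[3]-J[1]-J[2])[:2]
print('yaw',np.arctan2(ex[1],ex[0]),np.arctan2(-ey[0],ey[1]),np.linalg.norm(ex)/2,np.linalg.norm(ey)/2)
SJ=np.array([plane('side',o((p[0],p[1]-390),2.8,145,125),18) for p in[(85,447),(40,547),(206,557)]]);print('side screws BL? ',SJ)
print('hole',plane('top',o((247,240),3.4,95,168),48))
print('foot corners',[plane('top',o(p,3.4,95,168),48) for p in[(275,283),(302,232),(68,192)]])
h,e=tri((112.9,250.9),(165.3,137.7));print('handle',h,e)
t=cv2.cvtColor(cv2.imread('raw_top0.png'),cv2.COLOR_BGR2LAB).astype(float)
g=cv2.imread('raw_top0.png').astype(float)
for p in((332.1,189.5),(317,233.5)):
    x,y=map(round,p); w=g[y-5:y+6,x-5:x+6,1]; w=np.clip(w-np.median(w)-12,0,None)
    yy,xx=np.mgrid[y-5:y+6,x-5:x+6]; c=((w*xx).sum()/w.sum(),(w*yy).sum()/w.sum())
    print('dowel px',c,plane('top',c,152))
for a,b in((((632.5-395),109),(698,438)),((557-395,329),(492,440))):
    print('tri dowel',tri(o(a,5,285,168),o((b[0]-400,b[1]-410),4,200,205)))
```

```text
cams [531.2  -3.9 964.7] [ 312.9 -901.8  759.2]
screws [[611.7 351.3  18. ]
 [535.5 159.   18. ]
 [377.4 220.6  18. ]
 [454.  412.7  18. ]] ctr [494.7 285.9  18. ]
yaw -0.371609011259309 -0.37803425450726874 169.47167689238847 206.8293895201905
side screws BL?  [[455.4 412.4  18. ]
 [379.3 220.9  18. ]
 [537.6 157.2  18. ]]
hole [455.7 237.1  48. ]
foot corners [array([423.4, 214.2,  48. ]), array([462.9, 194.8,  48. ]), array([489.3, 377.7,  48. ])]
handle [422.9 368.5  72.8] 1.1687757839800932
dowel px (np.float64(332.7), np.float64(189.23333333333332)) [ 586.8 -172.3  152. ]
dowel px (np.float64(316.8695652173913), np.float64(234.18260869565216)) [ 481.9 -136.8  152. ]
tri dowel (array([ 586.5, -170.5,  154.5]), np.float64(0.7570330696818521))
tri dowel (array([ 482.9, -137.2,  150.5]), np.float64(1.3758595472547273))
```

```bash
python3 steer.py '0 0 0 27 -20 -6 1;0 0 0 27 -20 -6 1;0 0 0 27 -20 -6 1;0 0 0 27 -20 -6 1;0 0 0 27 -20 -6 1' 40; python3 steer.py '0 0 0 27 -20 -6 1;0 0 0 27 -20 -6 1;0 0 0 27 -20 -6 1;0 0 0 27 -20 -6 1;0 0 0 27 -20 -6 1'; python3 steer.py '0 0 0.12 0 0 0 1;0 0 0.12 0 0 0 1;0 0 0.12 0 0 0 1;0 0 0.12 0 0 0 1;0 0 0.12 0 0 0 1'
```

```text
clock: 0.52
eef_pos: [247.8, -481.0, 283.2]
tcp_rot: [-3.141, 0.0, 0.221]
contact_force: [0.6, -0.6, -0.0]
opening: 1.0
grasp_force: 0.0
clock: 0.93
eef_pos: [357.5, -353.7, 313.4]
tcp_rot: [-3.141, 0.0, 0.222]
contact_force: [-0.1, -0.5, 0.1]
opening: 1.001
grasp_force: 0.0
clock: 1.35
eef_pos: [356.8, -354.9, 313.0]
tcp_rot: [-3.141, 0.001, -0.384]
contact_force: [-0.5, 0.3, 0.3]
opening: 1.001
grasp_force: 0.0
```

```bash
for i in 1; do python3 steer.py '0 0 0 -13.8 -34.5 0 1;0 0 0 -13.8 -34.5 0 1;0 0 0 -13.8 -34.5 0 1;0 0 0 -13.8 -34.5 0 1;0 0 0 -13.8 -34.5 0 1'; python3 steer.py '0 0 0 -13.8 -34.5 0 1;0 0 0 -13.8 -34.5 0 1;0 0 0 -13.8 -34.5 0 1;0 0 0 -13.8 -34.5 0 1;0 0 0 -13.8 -34.5 0 1';python3 steer.py '0 0 0 -13.8 -34.5 0 1;0 0 0 -13.8 -34.5 0 1;0 0 0 -13.8 -34.5 0 1;0 0 0 -13.8 -34.5 0 1;0 0 0 -13.8 -34.5 0 1';python3 steer.py '0 0 0 -13.8 -34.5 0 1;0 0 0 -13.8 -34.5 0 1;0 0 0 -13.8 -34.5 0 1;0 0 0 -13.8 -34.5 0 1;0 0 0 -13.8 -34.5 0 1'; done; python3 steer.py '0 0.12 0 0 0 0 1;0 0.12 0 0 0 0 1;0 0.12 0 0 0 0 1;0 0.12 0 0 0 0 1;0 0.12 0 0 0 0 1'
```

```text
clock: 1.77
eef_pos: [355.8, -167.8, 313.0]
tcp_rot: [-3.141, 0.0, -0.379]
contact_force: [0.9, -0.1, -0.0]
opening: 0.998
grasp_force: 0.0
clock: 2.18
eef_pos: [355.4, 18.0, 313.3]
tcp_rot: [-3.141, -0.0, -0.379]
contact_force: [1.6, -0.3, -0.7]
opening: 1.001
grasp_force: 0.0
clock: 2.6
eef_pos: [354.9, 204.0, 313.3]
tcp_rot: [-3.142, -0.0, -0.378]
contact_force: [1.4, 0.2, 0.0]
opening: 1.001
grasp_force: 0.0
clock: 3.02
eef_pos: [354.5, 389.8, 312.9]
tcp_rot: [3.141, 0.0, -0.378]
contact_force: [1.2, 0.2, 0.1]
opening: 0.999
grasp_force: 0.0
clock: 3.43
eef_pos: [414.4, 351.0, 349.5]
tcp_rot: [3.115, -0.487, -0.261]
contact_force: [0.6, -1.8, -0.1]
opening: 1.004
grasp_force: 0.0
```

```bash
python3 -c "
from rig import r, camrig, ticket
s=r.sense();print(s['qpos'],s['eef_pos'],s['tcp_rot'])"; python3 steer.py '0 0 0 0 0 0 1;0 0 0 0 0 0 1'; python3 -c "
from rig import r, camrig, ticket
s=r.sense();print(s['qpos'])"
R5='0 0 -0.12 0 0 0 1;0 0 -0.12 0 0 0 1;0 0 -0.12 0 0 0 1'
cat >> h.py <<'E'
from scipy.spatial.transform import Rotation as Ro
np.set_printoptions(precision=3,suppress=True)
JC=np.array([495.5,285.5,0]);JY=-0.376
EX=np.array([np.cos(JY),np.sin(JY),0]);EY=np.array([-np.sin(JY),np.cos(JY),0]);Z=np.array([0,0,1.])
def jig(x,y,z): return JC+x*EX+y*EY+z*Z
def Rjig(a): # tilt a: tool z leans towards jig +x ; tool y=jig y
    z=np.sin(a)*EX-np.cos(a)*Z; return np.c_[np.cross(EY,z),EY,z]
def delta(P,R):
    s=r.sense(); R0=Ro.from_euler('xyz',s['tcp_rot']).as_matrix(); P=np.array(P)
    print('clock',s['clock'],'d tool mm',R0.T@(P-s['eef_pos']),'rotvec',Ro.from_matrix(R0.T@R).as_rotvec(),'dist',np.linalg.norm(P-s['eef_pos']),'q',s['qpos'])
E
python3 steer.py '0 0 -0.12 0 0 0 1;0 0 -0.12 0 0 0 1;0 0 -0.12 0 0 0 1;0 0 -0.12 0 0 0 1;0 0 -0.12 0 0 0 1' >/dev/null
python3 steer.py '0 0 -0.12 0 0 0 1;0 0 -0.12 0 0 0 1;0 0 -0.12 0 0 0 1;0 0 -0.12 0 0 0 1;0 0 -0.12 0 0 0 1' >/dev/null
python3 steer.py '0 0 -0.12 0 0 0 1;0 0 -0.12 0 0 0 1;0 0 -0.12 0 0 0 1;0 0 -0.12 0 0 0 1;0 0 -0.12 0 0 0 1' >/dev/null
python3 steer.py '0 0 -0.12 0 0 0 1;0 0 -0.12 0 0 0 1;0 0 -0.12 0 0 0 1;0 0 -0.12 0 0 0 1;0 0 -0.12 0 0 0 1' >/dev/null
python3 steer.py '0 0 -0.12 0 0 0 1;0 0 -0.12 0 0 0 1;0 0 -0.12 0 0 0 1;0 0 -0.12 0 0 0 1;0 0 -0.12 0 0 0 1'
python3 - <<'E'
from h import *
R=Rjig(.6); delta(jig(-100,45,78)-120*R[:,2],R)
E
```

```text
clock: 5.68
eef_pos: [413.6, 351.2, 348.7]
tcp_rot: [3.095, 0.479, 2.721]
contact_force: [-0.2, -0.4, 1.0]
opening: 0.996
grasp_force: 0.0
clock 5.6833 d tool mm [139.474   5.396 121.315] rotvec [ 0.023 -0.12  -0.041] dist 184.9306282801572 q [ 0.967  0.07   1.858 -0.515  1.125  0.011]
```

```bash
python3 steer.py '0 -0.12 -0.04 28 1 24 1;0.02 0 0 28 1 24 1;0 0 0 28 1 24 1;0 0 0 28 1 24 1;0 0 0 18 1 24 1'
python3 - <<'E'
from h import *
R=Rjig(.6); delta(jig(-100,45,78)-3*R[:,2],R)
E
```

```text
clock: 6.1
eef_pos: [375.1, 374.6, 175.5]
tcp_rot: [3.135, 0.599, 2.756]
contact_force: [0.3, 0.2, 0.6]
opening: 1.0
grasp_force: 0.0
clock 6.1 d tool mm [ 18.06    6.037 102.741] rotvec [ 0.001 -0.001 -0.008] dist 104.49092801017846 q [ 1.129  0.323  2.038 -0.793  0.91   0.485]
```

```bash
python3 steer.py '0 0 0 4 1.4 20.5 1;0 0 0 4 1.4 20.5 1;0 0 0 4 1.4 20.5 1;0 0 0 3 1.4 20.5 1;0 0 0 3 1.4 20.5 1'
python3 - <<'E'
from h import *
R=Rjig(.6); delta(jig(-100,45,78)-3*R[:,2],R)
for n,(x,y,w,h) in dict(top=(70,190,120,90),side=(120,90,120,90)).items():
    im=camrig.grab_frame(n)[y:y+h,x:x+w,::-1]; im=cv2.resize(im,(400,300),interpolation=3)
    A=im if n=='top' else np.hstack([A,im])
cv2.imwrite('pics/grip.png',A)
E
```

```text
clock: 6.52
eef_pos: [419.9, 365.5, 82.2]
tcp_rot: [3.134, 0.6, 2.754]
contact_force: [-0.5, 0.1, 0.7]
opening: 0.999
grasp_force: 0.0
clock 6.5167 d tool mm [ 2.612 -1.664  0.236] rotvec [ 0.002  0.    -0.009] dist 3.105625965060692 q [ 1.04   0.505  2.051 -0.97   0.743  0.643]
```

View pics/grip.png

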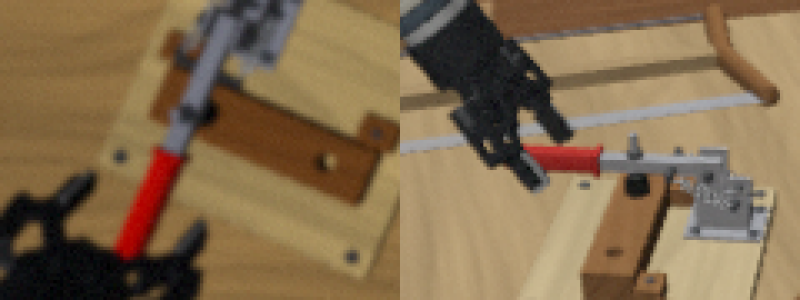

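The red handle runs between the open fingers in both views (top at about (140,215), side at about (560,158)), so I close on it.

```bash
python3 steer.py '0 0 0 0 0 0 0;0 0 0 0 0 0 0;0 0 0 0 0 0 0;0 0 0 0 0 0 0;0 0 0 0 0 0 0' 50;python3 steer.py '0 0 0 0 0 0 0;0 0 0 0 0 0 0;0 0 0 0 0 0 0;0 0 0 0 0 0 0'
python3 - <<'E'
from h import *
s=r.sense();R0=Ro.from_euler('xyz',s['tcp_rot']).as_matrix();g=s['eef_pos']+3*R0[:,2]
d=g-JC;print('grip in jig',d@EX,d@EY,g[2])
E
```

```text
clock: 7.03
eef_pos: [419.3, 364.5, 84.7]
tcp_rot: [3.135, 0.603, 2.755]
contact_force: [-19.0, -22.0, 16.1]
opening: 0.3
grasp_force: 13.9
clock: 7.37
eef_pos: [418.6, 362.6, 84.6]
tcp_rot: [3.139, 0.604, 2.757]
contact_force: [-12.5, -9.8, 14.1]
opening: 0.249
grasp_force: 48.1
grip in jig -98.08410045322198 43.465873831746784 82.11964920514117
```

```bash
cat > j.py <<'E'
from h import *
s=r.sense();R0=Ro.from_euler('xyz',s['tcp_rot']).as_matrix();g=s['eef_pos']+3*R0[:,2]
d=g-jig(50,45,78);x,z=d@EX,d[2];print('theta',np.arctan2(z,-x),'rad',np.hypot(x,z),'y',d@EY,'F',s['contact_force']@EX,s['contact_force']@EY,s['contact_force'][2],'tilt',np.arctan2(R0[:,2]@EX,-R0[2,2]),'q',s['qpos'])
E
python3 steer.py '0 0.1 0 -9 0 -11.8 0;0 0.1 0 -9 0 -11.8 0;0 0.1 0 -9 0 -11.8 0;0 0.1 0 -9 0 -11.8 0'; python3 j.py
```

```text
clock: 7.7
eef_pos: [427.9, 359.0, 133.1]
tcp_rot: [-3.14, 0.26, 2.76]
contact_force: [23.4, -20.6, -16.8]
opening: 0.247
grasp_force: 50.0
theta 0.3590356601125949 rad 148.5866526384879 y -1.475795978997493 F 29.375329328475413 -10.551132627063474 -16.836026811958398 tilt 0.2595286550319804 q [ 0.834  0.369  1.955 -0.358  0.76  -0.101]
```

```bash
python3 steer.py '0 0.1 0 -10 -0.3 -11.8 0;0 0.1 0 -10 -0.3 -11.6 0;0 0.1 0 -9 -0.3 -11.8 0;0 0.1 0 -9 0 -11.8 0'; python3 j.py;  python3 steer.py '0 0.1 0 -9 0 -11.8 0;0 0.1 0 -9 0 -11.8 0;0 0.1 0 -9 0 -11.8 0;0 0.1 0 -9 0 -11.8 0'; python3 j.py
```

```text
clock: 8.03
eef_pos: [458.7, 346.7, 184.0]
tcp_rot: [3.14, -0.137, 2.759]
contact_force: [16.4, -8.7, -25.4]
opening: 0.247
grasp_force: 50.9
theta 0.7660529213582931 rad 148.66646796630573 y -1.6402122087944497 F 18.473579123174297 -2.05258517465971 -25.392530366394897 tilt -0.13713803753482884 q [ 0.581  0.389  1.757  0.129  1.076 -0.673]
clock: 8.37
eef_pos: [504.3, 328.5, 217.2]
tcp_rot: [3.14, -0.533, 2.758]
contact_force: [13.3, 2.0, -26.6]
opening: 0.244
grasp_force: 51.8
theta 1.1622927359940012 rad 148.85532314154574 y -1.7652113682432933 F 11.63429415774458 6.792769114273722 -26.64306053291196 tilt -0.5333681941623166 q [ 0.385  0.554  1.506  0.364  1.488 -0.908]
```

```bash
python3 steer.py '0 0.1 0 -10 0 -11.2 0;0 0.1 0 -10 0 -11.2 0;0 0.1 0 -9 0 -11.8 0;0 0.1 0 -9 0 -11.8 0;0 0 0 0 0 0 0'; python3 j.py
```

```text
clock: 8.78
eef_pos: [559.1, 306.9, 227.9]
tcp_rot: [3.138, -0.943, 2.756]
contact_force: [8.3, -0.3, 3.6]
opening: 0.242
grasp_force: 55.0
theta 1.5630720442565251 rad 148.1693309051903 y -1.7171944212358106 F 7.877842163909068 2.7709374237627014 3.6041515307446668 tilt -0.9431233804649776 q [ 0.253  0.804  1.228  0.538  1.896 -0.971]
```

```bash
python3 steer.py '0 0 0 -4.5 0 -6 0;0 0 0 -4.5 0 -6 0;0 0 0 -4.5 0 -5 0;0 0 0 0 0 0 1;0 0 0 0 0 0 1' 20; python3 j.py; python3 steer.py '0 0 0 0 0 0 1;0 0 0 0 0 0 1;0 0 0 0 0 0 1;0 0 0 0 0 0 1;0 0 0 0 0 0 1'; python3 j.py
```

```text
clock: 9.2
eef_pos: [575.5, 299.8, 229.6]
tcp_rot: [-3.141, -0.935, 2.758]
contact_force: [0.6, 0.1, 0.3]
opening: 0.519
grasp_force: 0.0
theta 1.6819078405372578 rad 150.78253071423373 y -2.3106050602484496 F 0.4830102993665752 0.29877417398021755 0.2902726384307669 tilt -0.935180707932249 q [ 0.243  0.821  1.184  0.526  1.92  -0.969]
clock: 9.62
eef_pos: [575.6, 299.8, 229.3]
tcp_rot: [-3.142, -0.935, 2.757]
contact_force: [-0.4, -0.3, 1.0]
opening: 0.996
grasp_force: 0.0
theta 1.6831350662056532 rad 150.4213061155222 y -2.234823225886567 F -0.31960368303316916 -0.4071772412565181 0.9694246216085822 tilt -0.9349232208827176 q [ 0.242  0.822  1.184  0.526  1.919 -0.969]
```

```bash
python3 steer.py '0 0 0 20 0 -15 1;0 0 0 20 0 -15 1;0 0 0 20 0 -15 1;0 0 0 20 0 -15 1;0 0 0 20 0 -15 1'; python3 steer.py '0 -0.12 0 0 0 0 1;0 -0.12 0 0 0 0 1;0 -0.12 0 0 0 0 1;0 -0.12 0 0 0 0 1;0 -0.12 0 0 0 0 1';python3 steer.py '0 -0.11 0 0 0 0 1;0 -0.11 0 0 0 0 1;0 -0.11 0 0 0 0 1;0 0 0 0 0 0 1'
python3 - <<'E'
from h import *
F=jig(-19,-20,45); x=EY;y=EX;z=-Z; R=np.c_[x,y,z]
F[2]=330; delta(F,R)
im={n:camrig.grab_frame(n) for n in('top','side')}
for n in im: cv2.imwrite(f'raw_{n}1.png',im[n][:,:,::-1])
A=np.hstack([cv2.resize(im['top'][140:290,60:260,::-1],(400,300)),cv2.resize(im['side'][60:210,120:320,::-1],(400,300))]);cv2.imwrite('pics/open.png',A)
E
```

```text
clock: 10.03
eef_pos: [576.5, 299.3, 355.2]
tcp_rot: [-3.141, -0.935, 2.757]
contact_force: [0.1, -0.4, 0.9]
opening: 1.005
grasp_force: 0.0
clock: 10.45
eef_pos: [577.3, 299.1, 355.0]
tcp_rot: [3.14, -0.328, 2.757]
contact_force: [-1.3, 0.6, 0.3]
opening: 0.999
grasp_force: 0.0
clock: 10.78
eef_pos: [574.7, 300.5, 355.7]
tcp_rot: [3.14, 0.001, 2.76]
contact_force: [0.2, 0.7, 0.1]
opening: 1.0
grasp_force: 0.0
clock 10.7833 d tool mm [ 86.811 -63.639  25.497] rotvec [ 0.002 -0.001  1.565] dist 110.61677334007766 q [ 0.479  0.315  1.461  0.     1.364 -0.71 ]
```

View pics/open.png

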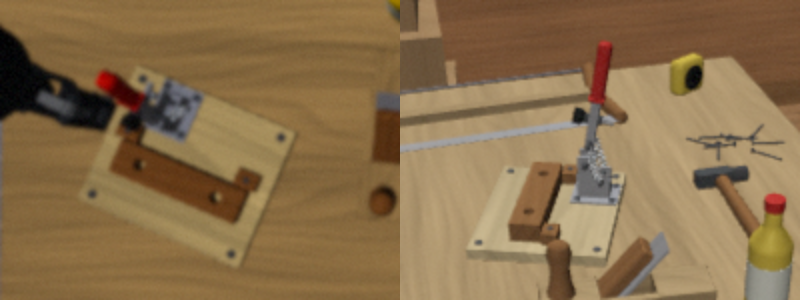

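The hold-down stands open (red handle upright at side crop (600,70)), and both foot holes can be seen at top crop (139,164) and (217,198).

```bash
python3 steer.py '0 0 0.12 14 -10 0 1;0 0 0.12 14 -8 0 1;0 0 0.12 14 -7 0 1;0 0 0.12 12 -4 0 1;0 0 0.12 12 0 0 1' ; python3 steer.py '0 0 0.12 0 0 0 1;0 0 0.12 0 0 0 1;0 0 0.12 0 0 0 1;0 0 0.12 0 0 0 1;0 0 0.12 0 0 0 1' >/dev/null; python3 steer.py '0 0 0.12 0 0 0 1;0 0 0.12 0 0 0 1;0 0 0.12 0 0 0 1'
python3 - <<'E'
from h import *
F=jig(-19,-20,45); R=np.c_[EY,EX,-Z]
F[2]=90; delta(F,R)
t=cv2.imread('raw_top1.png').astype(float)
for p in((139/2+59.8,164/2+139.8),(217/2+59.8,198/2+139.8)):
    x,y=map(round,p); w=t[y-5:y+6,x-5:x+6].sum(2); w=np.clip(w-np.median(w)-60,0,None)
    yy,xx=np.mgrid[y-5:y+6,x-5:x+6]; c=((w*xx).sum()/w.sum(),(w*yy).sum()/w.sum()); P=plane('top',c,40)
    print(c,P,(P-JC)@EX,(P-JC)@EY)
# foot outline
lab=cv2.cvtColor(cv2.imread('raw_top1.png'),cv2.COLOR_BGR2HSV)
m=((lab[:,:,2]<125)&(lab[:,:,1]>120)).astype(np.uint8); m[:,:100]=0
m=cv2.morphologyEx(m,cv2.MORPH_OPEN,np.ones((9,9)))
k,l,st,cc=cv2.connectedComponentsWithStats(m); i=l[238,160] or l[230,145]; print(st[i])
b=cv2.minAreaRect(np.argwhere(l==i)[:,::-1].astype(np.float32))
for q in cv2.boxPoints(b):
    P=plane('top',q,48);print('corner',(P-JC)@EX,(P-JC)@EY)
E
```

```text
clock: 11.3
eef_pos: [508.7, 311.1, 353.8]
tcp_rot: [-3.135, -0.006, 2.149]
contact_force: [0.3, -0.1, -1.1]
opening: 0.998
grasp_force: 0.0
clock: 11.97
eef_pos: [509.8, 311.5, 353.5]
tcp_rot: [-3.133, 0.001, 1.189]
contact_force: [-0.6, -0.2, -0.5]
opening: 0.997
grasp_force: 0.0
clock 11.9667 d tool mm [-49.186 -20.176 263.799] rotvec [-0.009  0.001 -0.005] dist 269.1027501132314 q [0.543 0.235 1.571 0.006 1.342 0.923]
(np.float64(131.36666666666667), np.float64(221.63333333333333)) [496.552 336.637  40.   ] -17.79884030602945 47.95113041909413
(np.float64(168.86004056795133), np.float64(237.91886409736307)) [455.982 235.07   40.   ] -18.239518622117117 -61.41832819154351
[ 117  206   67   44 1342]
corner -42.054043687477005 86.90665947150107
corner 19.741347223484773 87.57197021980579
corner 19.607318900152716 -99.50355550635466
corner -41.72193940334187 -99.55415198954941
```

```bash
python3 steer.py '-0.009 0 0 -10 -4 30 1;0 0 0 -10 -4 30 1;0 0 -0.005 -10 -4 30 1;0 0 0 -10 -4 30 1;0 0 0 -10 -4 30 1'; python3 steer.py '0 0 0 0 0 36 1;0 0 0 0 0 36 1;0 0 0 0 0 36 1;0 0 0 0 0 0 1'
python3 - <<'E'
from h import *
delta(jig(-19,-20,45),np.c_[EY,EX,-Z])
E
```

```text
clock: 12.38
eef_pos: [472.7, 271.6, 202.4]
tcp_rot: [3.141, 0.001, 1.2]
contact_force: [-0.1, 0.7, -0.7]
opening: 1.001
grasp_force: 0.0
clock: 12.72
eef_pos: [469.8, 269.6, 89.6]
tcp_rot: [-3.136, 0.009, 1.199]
contact_force: [-1.6, -0.6, -0.3]
opening: 1.001
grasp_force: 0.0
clock 12.7167 d tool mm [ 4.678 -0.694 44.568] rotvec [-0.005  0.009  0.005] dist 44.81788416464052 q [ 0.519  0.444  1.931 -0.003  0.777  0.892]
```

```bash
python3 steer.py '0 0 0 2 -0.7 12 1;0 0 0 2 0 12 1;0 0 0 0 0 11 1;0 0 0 0 0 9.5 1;0 0 0 0 0 0 1'; python3 steer.py '0 0 0 0 0 0 0;0 0 0 0 0 0 0;0 0 0 0 0 0 0;0 0 0 0 0 0 0;0 0 0 0 0 0 0' 60
python3 steer.py '0 0 0 0 0 0 0;0 0 0 0 0 0 0;0 0 0 0 0 0 0'
python3 - <<'E'
from h import *
delta(jig(-19,-20,45),np.c_[EY,EX,-Z])
E
```

```text
clock: 13.13
eef_pos: [473.5, 276.1, 50.7]
tcp_rot: [3.139, 0.001, 1.202]
contact_force: [-0.4, -0.1, -0.1]
opening: 0.999
grasp_force: 0.0
clock: 13.55
eef_pos: [472.3, 277.0, 52.8]
tcp_rot: [3.141, 0.0, 1.2]
contact_force: [-11.0, 5.7, 11.5]
opening: 0.529
grasp_force: 62.3
clock: 13.8
eef_pos: [472.3, 277.0, 52.8]
tcp_rot: [3.141, 0.0, 1.2]
contact_force: [-10.0, 5.4, 11.8]
opening: 0.528
grasp_force: 62.3
clock 13.8 d tool mm [-3.559 -0.541  7.773] rotvec [0.001 0.    0.005] dist 8.566612648555914 q [ 0.528  0.507  1.94  -0.001  0.694  0.9  ]
```

```bash
python3 steer.py '0 0 0 0 0 0 1;0 0 0 0 0 0 1;0 0 0 0 0 0 1;0 0 0 0 0 2 1;0 0 0 -2 0 4 1'; python3 steer.py '0 0 0 0 0 0 0;0 0 0 0 0 0 0;0 0 0 0 0 0 0;0 0 0 0 0 0 0;0 0 0 0 0 0 0' 60
python3 steer.py '0 0 0 0 0 0 0;0 0 0 0 0 0 0;0 0 0 0 0 0 0'
python3 - <<'E'
from h import *
delta(jig(-19,-20,45),np.c_[EY,EX,-Z])
E
```

```text
clock: 14.22
eef_pos: [473.9, 274.7, 46.0]
tcp_rot: [3.137, -0.001, 1.202]
contact_force: [0.3, -0.3, -0.8]
opening: 1.0
grasp_force: 0.0
clock: 14.63
eef_pos: [471.4, 274.7, 45.8]
tcp_rot: [3.141, 0.001, 1.201]
contact_force: [-10.0, 4.4, 8.0]
opening: 0.526
grasp_force: 62.6
clock: 14.88
eef_pos: [471.4, 274.7, 45.8]
tcp_rot: [3.141, 0.001, 1.201]
contact_force: [-9.5, 4.4, 6.7]
opening: 0.522
grasp_force: 62.6
clock 14.8833 d tool mm [-1.073 -0.537  0.793] rotvec [0.001 0.001 0.006] dist 1.4383394078157983 q [ 0.526  0.517  1.945 -0.002  0.68   0.898]
```

```bash
python3 steer.py '0 0 0 0 0 -8 0;0 0 0 0 0 -15 0;0 0 0 0 0 -25 0;0 0 0 0 0 -30 0;0 0 0 0 0 -30 0'; python3 steer.py '0 0 0 0 0 -30 0;0 0 0 0 0 -30 0;0 0 0 0 0 -30 0;0 0 0 0 0 -30 0;0 0 0 0 0 -30 0'
python3 - <<'E'
from h import *
sy=-0.316; sx=np.array([np.cos(sy),np.sin(sy),0]);syv=np.array([-sx[1],sx[0],0])
P=np.array([534.6,-154.2,300])-13.4*sx
delta(P,np.c_[sx,-syv,-Z])
E
```

```text
clock: 15.3
eef_pos: [472.4, 274.2, 154.5]
tcp_rot: [3.138, 0.001, 1.202]
contact_force: [0.8, 0.9, -1.4]
opening: 0.525
grasp_force: 62.2
clock: 15.72
eef_pos: [472.0, 274.5, 305.4]
tcp_rot: [3.137, 0.0, 1.202]
contact_force: [0.6, -0.3, -1.1]
opening: 0.529
grasp_force: 62.2
clock 15.7167 d tool mm [-377.984  199.598    6.262] rotvec [ 0.003 -0.003  1.518] dist 427.4930218445869 q [ 0.526  0.181  1.745 -0.004  1.213  0.896]
```

```bash
python3 steer.py '0 0 0 -25.2 13.3 0 0;0 0 0 -25.2 13.3 0 0;0 0 0 -25.2 13.3 0 0;0 0 0 -25.2 13.3 0 0;0 0 0 -25.2 13.3 0 0' >/dev/null; python3 steer.py '0 0 0 -25.2 13.3 0 0;0 0 0 -25.2 13.3 0 0;0 0 0 -25.2 13.3 0 0;0 0 0 -25.2 13.3 0 0;0 0 0 -25.2 13.3 0 0' >/dev/null; python3 steer.py '0 0 0 -25.2 13.3 0 0;0 0 0 -25.2 13.3 0 0;0 0 0 -25.2 13.3 0 0;0 0 0 -25.2 13.3 0 0;0 0 0 -25.2 13.3 0 0'; python3 steer.py '0 0 0.12 0 0 0 0;0 0 0.12 0 0 0 0;0 0 0.12 0 0 0 0;0 0 0.12 0 0 0 0;0 0 0.12 0 0 0 0' >/dev/null; python3 steer.py '0 0 0.12 0 0 0 0;0 0 0.12 0 0 0 0;0 0 0.12 0 0 0 0;0 0 0.12 0 0 0 0;0 0 0.12 0 0 0 0' >/dev/null; python3 steer.py '0 0 0.12 0 0 0 0;0 0 0.12 0 0 0 0;0 0 0.078 0 0 0 0;0 0 0 0 0 0 0'
python3 - <<'E'
from h import *
sy=-0.316; sx=np.array([np.cos(sy),np.sin(sy),0]);syv=np.array([-sx[1],sx[0],0])
P=np.array([534.6,-154.2,300])-13.4*sx
delta(P,np.c_[sx,-syv,-Z])
E
```

```text
clock: 16.97
eef_pos: [521.8, -151.2, 304.7]
tcp_rot: [3.138, 0.0, 1.202]
contact_force: [1.1, 0.1, -0.5]
opening: 0.529
grasp_force: 62.3
clock: 18.13
eef_pos: [521.9, -149.7, 304.6]
tcp_rot: [3.141, -0.004, -0.32]
contact_force: [0.2, -0.0, -0.9]
opening: 0.524
grasp_force: 62.2
clock 18.1333 d tool mm [0.073 0.274 4.557] rotvec [ 0.    -0.004 -0.004] dist 4.5655611328362 q [-0.282  0.176  1.753 -0.001  1.209  1.609]
```

```bash
python3 steer.py '0 0 0 0 0 25 0;0 0 0 0 0 25 0;0 0 0 0 0 25 0;0 0 0 0 0 20 0;0 0 0 0 0 0 0'
python3 - <<'E'
from h import *
im={n:camrig.grab_frame(n) for n in('top','side')}
for n in im: cv2.imwrite(f'raw_{n}2.png',im[n][:,:,::-1])
A=np.hstack([cv2.resize(im['top'][150:270,280:380,::-1],(400,480),interpolation=3),cv2.resize(im['side'][150:270,190:290,::-1],(400,480),interpolation=3)]);cv2.imwrite('pics/pre.png',A)
E
```

```text
clock: 18.55
eef_pos: [519.9, -149.2, 205.8]
tcp_rot: [3.141, 0.003, -0.313]
contact_force: [-1.6, 0.1, -1.6]
opening: 0.524
grasp_force: 62.2
```

View pics/pre.png

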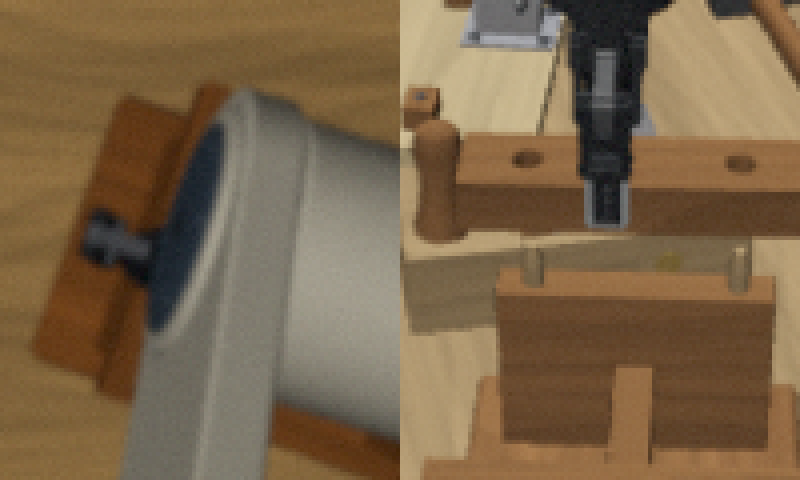

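The side crop shows the held foot's holes at (528,159) and (741,163), and the dowels rising from the panel at (533,265) and (740,270).

Run:
```python
from h import *
g=cv2.imread('raw_side2.png').astype(float).sum(2)
o=lambda p:((p[0]-400+.5)/4-.5+190,(p[1]+.5)/4-.5+150)
sy=-0.316; sx=np.array([np.cos(sy),np.sin(sy),0]);sv=np.array([-sx[1],sx[0],0]);S=np.array([534.6,-154.2,132])
print('side cam dir',[ (ray('side',(240,200))[1])@v for v in(sx,sv,Z)])
def rep(n,P): print(n,P,'along',(P-S)@sx,'across',(P-S)@sv)
for p in((528,159),(741,163)):
    q=o(p);x,y=round(q[0]),round(q[1]); w=g[y-4:y+5,x-7:x+8]; w=np.clip(np.median(w)-w-40,0,None);
    yy,xx=np.mgrid[y-4:y+5,x-7:x+8]; c=((w*xx).sum()/w.sum(),(w*yy).sum()/w.sum())
    print(q,c); rep('hole',plane('side',c,208)); rep('hole-5',plane('side',c,203))
# dowels: horizontal profile per row
for p in((533,262),(740,268)):
    q=o(p);x=round(q[0])
    for y in range(round(q[1])-5,round(q[1])+7):
        print(y,x-6,g[y,x-6:x+7].astype(int))
```

```text
side cam dir [np.float64(-0.04059963884775567), np.float64(0.8042730765470983), np.float64(-0.5937431321136528)]
(221.625, 189.375) (np.float64(221.10454545454544), np.float64(189.4109090909091))
hole [ 481.386 -134.026  208.   ] along -56.84809321850832 across 2.637849799080864
hole-5 [ 482.915 -127.062  203.   ] along -57.55981296885981 across 9.731909928198219
(274.875, 190.375) (np.float64(274.53333333333336), np.float64(190.57777777777778))
hole [ 586.469 -168.322  208.   ] along 53.689773858250234 across 2.696616102646974
hole-5 [ 588.951 -161.669  203.   ] along 53.980735170828055 across 9.791209296688493
210 217 [460 462 470 422 442 457 465 452 447 451 442 442 443]
211 217 [451 446 453 372 399 431 440 394 404 382 371 369 342]
212 217 [356 342 325 310 287 319 322 254 290 304 308 298 303]
213 217 [294 294 288 266 282 329 322 265 231 281 292 293 276]
214 217 [284 286 274 269 286 320 320 275 222 273 287 287 274]
215 217 [274 285 277 265 284 315 305 292 241 269 285 283 292]
216 217 [297 303 298 264 283 310 312 274 226 271 299 291 285]
217 217 [320 323 318 280 266 294 301 274 224 2
[... 307 characters left out ...]
2 393 434 443 454]
213 269 [293 291 298 296 280 386 390 300 258 394 427 428 442]
214 269 [300 302 296 275 284 338 325 258 267 399 420 422 437]
215 269 [292 297 288 254 286 321 321 267 247 396 425 419 429]
216 269 [284 280 266 256 293 318 313 261 245 400 433 418 432]
217 269 [289 290 275 261 288 321 307 281 247 407 432 426 418]
218 269 [302 304 285 262 290 311 301 265 251 394 422 409 411]
219 269 [345 340 308 280 290 290 288 254 275 340 344 349 347]
220 269 [336 338 308 267 290 300 281 239 280 328 341 345 341]
221 269 [341 329 312 263 284 285 284 244 282 328 331 334 338]
222 269 [333 333 337 294 286 304 282 259 307 333 334 333 330]
223 269 [340 335 332 328 309 300 301 308 338 338 332 338 337]
```

Run:
```python
from h import *
sy=-0.316; sx=np.array([np.cos(sy),np.sin(sy),0]);sv=np.array([-sx[1],sx[0],0]);S=np.array([534.6,-154.2,132])
for p in((222.5,217.5),(274.6,217.5)):
    o,d=ray('side',p); k=((S-o)@sv)/(d@sv); P=o+k*d; print('dowel along',(P-S)@sx,'z',P[2])
for a in(-55,55):
    print('model: base',proj('side',S+a*sx),'front',proj('side',S+a*sx-6*sv),'top',proj('side',S+a*sx+25*Z),'topview top',proj('top',S+a*sx+25*Z),'mid',proj('top',S+a*sx+17*Z),proj('top',S+a*sx))
# panel top edge corners: project
for a in(-75,75):
  for b in(-12,12): print('panel',a,b,proj('side',S+a*sx+b*sv),proj('top',S+a*sx+b*sv))
t=cv2.imread('raw_top0.png').astype(int)
for x0,y0 in((333,189),(317,234)):
    print(x0-5,y0-5);print(t[y0-5:y0+6,x0-5:x0+6,1])
```

```text
dowel along -55.74579615283376 z 135.89818660366063
dowel along 56.380432908522735 z 139.18229303701992
model: base [222.895 218.921] front [222.682 220.67 ] top [222.576 209.746] topview top [317.359 234.138] mid [316.791 233.914] [315.621 233.454]
model: base [273.834 220.093] front [273.871 221.85 ] top [274.266 210.921] topview top [332.731 189.039] mid [332.017 189.259] [330.544 189.713]
panel -75 -12 [213.13 222.22] [317.703 243.176]
panel -75 12 [214.159 215.265] [308.075 239.767]
panel 75 -12 [283.279 223.841] [338.018 183.483]
panel 75 12 [282.949 216.84 ] [328.459 180.165]
328 184
[[52 58 62 60 61 66 58 59 59 56 58]
 [54 60 62 60 65 58 59 63 61 57 57]
 [58 62 60 62 59 60 63 58 60 57 54]
 [59 67 66 62 66 66 60 58 62 57 53]
 [60 67 68 69 76 79 72 67 58 54 51]
 [68 67 72 78 86 87 84 72 54 54 54]
 [66 66 72 77 80 82 81 68 55 56 57]
 [67 62 65 63 66 70 68 62 57 58 63]
 [62 63 60 54 56 54 55 58 58 58 63]
 [64 61 60 55 56 54 61 59 62 60 64]
 [58 60 60 56 57 56 60 60 57 61 66]]
312 229
[[49 55 61 59 63 60 63 59 61 60 56]
 [48 56 61 62 60 56 61 59 60 60 59]
 [56 62 59 60 59 54 55 56 60 60 58]
 [53 59 67 68 68 65 57 58 54 60 55]
 [59 64 68 78 82 78 73 64 62 58 60]
 [58 64 70 81 87 89 88 73 59 57 60]
 [60 55 70 68 80 85 81 72 57 60 64]
 [63 62 59 67 69 67 71 61 58 66 66]
 [59 60 57 60 62 58 58 59 60 68 74]
 [60 62 61 57 58 59 61 62 56 67 74]
 [60 59 58 59 62 56 62 55 61 66 64]]
```

Run:
```python
from h import *
sy=-0.316; sx=np.array([np.cos(sy),np.sin(sy),0]);sv=np.array([-sx[1],sx[0],0]);S=np.array([534.6,-154.2,132])
im=cv2.imread('raw_side2.png').astype(float)
P=im[:,250:266].mean(1)
for y in range(178,232): print(y,P[y].astype(int),end='  ' if y%3 else '\n')
def at(n,col):  # rows of model lines at given column
    for nm,z,b,a0 in(('foot top back',208,23,0),('foot top front',208,-23,0),('foot bot front',178,-23,0),('panel back',132,12,0),('panel front',132,-12,0)):
        q=[proj('side',S+a*sx+b*sv+(z-132)*Z) for a in(-70,70)]
        print(nm,np.interp(col,[q[0][0],q[1][0]],[q[0][1],q[1][1]]))
print();at('side',257.5)
```

```text
178 [110 142 162]  179 [110 142 162]  180 [113 143 163]
181 [113 142 162]  182 [114 143 162]  183 [110 139 160]
184 [ 84 123 158]  185 [ 70 111 152]  186 [ 68 109 149]
187 [ 65 103 143]  188 [ 67 107 147]  189 [ 69 109 150]
190 [ 68 108 149]  191 [ 67 107 147]  192 [ 66 104 144]
193 [ 67 105 146]  194 [ 67 106 146]  195 [ 68 108 149]
196 [ 63 101 140]  197 [ 47  75 108]  198 [40 64 92]
199 [41 65 93]  200 [40 66 95]  201 [41 66 95]
202 [40 64 93]  203 [40 64 92]  204 [39 64 92]
205 [39 64 93]  206 [41 65 93]  207 [39 64 92]
208 [45 69 95]  209 [ 66  93 113]  210 [ 70  97 116]
211 [ 71  99 117]  212 [ 70  98 117]  213 [ 66  99 118]
214 [ 63  97 116]  215 [ 63  98 117]  216 [ 62  96 116]
217 [ 63  97 120]  218 [ 68 106 140]  219 [ 72 114 155]
220 [ 71 112 153]  221 [ 70 110 151]  222 [ 68 109 151]
223 [ 70 109 151]  224 [ 64 102 142]  225 [ 47  75 108]
226 [ 45  72 103]  227 [ 44  72 103]  228 [ 46  73 105]
229 [ 43  70 101]  230 [42 67 97]  231 [43 68 97]

foot top back 184.63781986593176
foot top front 197.52289677180525
foot bot front 209.29778554097746
panel back 216.25759630436457
panel front 223.2450724727702
```

```bash
cat > prof.py <<'E'
from h import *
sy=-0.316; sx=np.array([np.cos(sy),np.sin(sy),0]);sv=np.array([-sx[1],sx[0],0]);S=np.array([534.6,-154.2,132])
def prof(n,f,z,a0,a1,b0,b1):
    im=cv2.imread(f).astype(np.float32)
    b=np.arange(b0,b1,1.);a=np.arange(a0,a1,1.)
    m=np.array([[proj(n,S+x*sx+y*sv+(z-132)*Z) for x in a] for y in b],np.float32)
    return b,cv2.remap(im,m[...,0],m[...,1],cv2.INTER_LINEAR).mean((1,2))
def edges(*k):
    b,v=prof(*k); g=np.gradient(cv2.GaussianBlur(v[:,None],(1,5),1.2)[:,0])
    i=[j for j in range(2,len(g)-2) if abs(g[j])==max(abs(g[j-2:j+3])) and abs(g[j])>1.0]
    print(k[:3],k[3:5],[(float(b[j]),round(float(g[j]),1)) for j in i])
E
python3 - <<'E'
from prof import *
edges('top','raw_top0.png',132,-40,40,-35,35)
edges('side','raw_side0.png',132,-40,40,-35,35)
edges('side','raw_side2.png',132,20,40,-35,35)
edges('side','raw_side2.png',208,20,40,-40,40)
edges('top','raw_top2.png',178,75,86,10,45)
edges('top','raw_top2.png',178,-88,-60,10,45)
edges('top','raw_top2.png',178,-88,-60,-45,45)
s=r.sense();print(s['eef_pos'],s['tcp_rot'])
# fitted foot & its own edges relative, as stool check (across -190, z 162)
edges('top','raw_top0.png',162,-40,40,-225,-155)
edges('side','raw_side0.png',162,-40,40,-225,-155)
E
```

```text
Traceback (most recent call last):
  File "prof.py", line 9, in edges
    b,v=prof(*k); g=np.gradient(cv2.GaussianBlur(v[:,None],(1,5),1.2)[:,0])
        ~~~~^^^^
  File "prof.py", line 6, in prof
    m=np.array([[proj(n,S+x*sx+y*sv+(z-132)*Z) for x in a] for y in b],np.float32)
                 ~~~~^^^^^^^^^^^^^^^^^^^^^^^^^
  File "h.py", line 10, in proj
    K,R,t=cam(n); q=K@(R@np.array(P,float)+t); return q[:2]/q[2]
          ~~~^^^
  File "h.py", line 4, in cam
    c=camrig.camera_params(n); K=np.array([[c['fx'],0,c['cx']],[0,c['fy'],c['cy']],[0,0,1]]); R=cv2.Rodrigues(c['rvec'])[0]; return K,R,np.array(c['tvec'])
ValueError: time passes only in moves, steps and waits
```

Too many `camera_params` calls, so I'll cache it.

```bash
sed -i 's/^def cam(n)/from functools import lru_cache\n@lru_cache\ndef cam(n)/' h.py
python3 - <<'E'
from prof import *
edges('top','raw_top0.png',132,-40,40,-35,35)
edges('side','raw_side0.png',132,-40,40,-35,35)
edges('side','raw_side2.png',132,20,40,-35,35)
edges('side','raw_side2.png',208,20,40,-40,40)
edges('top','raw_top2.png',178,75,86,10,45)
edges('top','raw_top2.png',178,-88,-60,10,45)
edges('top','raw_top2.png',178,-88,-60,-45,45)
s=r.sense();print(s['eef_pos'],s['tcp_rot'])
edges('top','raw_top0.png',162,-40,40,-225,-155)
edges('side','raw_side0.png',162,-40,40,-225,-155)
E
```

```text
('top', 'raw_top0.png', 132) (-40, 40) [(-11.0, 1.0), (10.0, -2.9), (25.0, 2.3)]
('side', 'raw_side0.png', 132) (-40, 40) [(-15.0, 5.9), (6.0, -3.4), (31.0, 1.8)]
('side', 'raw_side2.png', 132) (20, 40) [(-29.0, 1.2), (-16.0, 7.2), (6.0, -3.2)]
('side', 'raw_side2.png', 208) (20, 40) [(-20.0, 5.7), (26.0, 3.9)]
('top', 'raw_top2.png', 178) (75, 86) [(12.0, -2.6), (19.0, -1.1), (25.0, 7.1)]
('top', 'raw_top2.png', 178) (-88, -60) [(20.0, -2.2), (26.0, 2.0)]
('top', 'raw_top2.png', 178) (-88, -60) [(-41.0, 1.5), (-35.0, -4.4), (4.0, -5.9), (20.0, -2.2), (26.0, 2.0)]
[ 522.166 -149.85   209.545] [ 3.141 -0.003 -0.314]
('top', 'raw_top0.png', 162) (-40, 40) [(-214.0, -5.4), (-179.0, 1.0), (-168.0, -2.6)]
('side', 'raw_side0.png', 162) (-40, 40) [(-217.0, 8.1), (-187.0, -1.3), (-181.0, 1.6), (-160.0, -5.6)]
```

```bash
python3 steer.py '0 0 0 0 0 0 0;0 0 0 0 0 0 0;0 0 0 0 0 0 0;0 0 0 0 0 0 0'
python3 - <<'E'
from prof import *
s=r.sense();p=s['eef_pos'];print(p,s['tcp_rot'],'TCP along',(p-S)@sx,'across',(p-S)@sv)
im={n:camrig.grab_frame(n) for n in('top','side')}
for n in im: cv2.imwrite(f'raw_{n}3.png',im[n][:,:,::-1])
zt=p[2]+2.2
edges('side','raw_side3.png',132,20,40,-35,35)
edges('side','raw_side3.png',zt,20,40,-40,40)
edges('side','raw_side3.png',zt,-45,-25,-40,40)
edges('top','raw_top3.png',zt-30,75,86,10,45)
edges('top','raw_top3.png',zt-30,-88,-60,10,45)
g=cv2.imread('raw_side3.png').astype(float).sum(2)
for a in(-55,55):
    q=proj('side',S+a*sx+(zt-132)*Z);x,y=round(q[0]),round(q[1])
    w=g[y-5:y+6,x-8:x+9]; w=np.clip(np.median(w)-w-40,0,None); w[:,:]*=1
    print(y-5,x-8);print(g[y-5:y+6,x-8:x+9].astype(int))
E
```

```text
clock: 18.98
eef_pos: [522.9, -150.0, 210.6]
tcp_rot: [3.141, -0.006, -0.316]
contact_force: [-0.2, 0.9, -1.0]
opening: 0.523
grasp_force: 62.2
[ 522.897 -149.996  210.588] [ 3.141 -0.006 -0.316] TCP along -12.429699415115358 across 0.3588851386452016
('side', 'raw_side3.png', 132) (20, 40) [(-16.0, 7.2), (6.0, -2.8)]
('side', 'raw_side3.png', np.float64(212.78815921051716)) (20, 40) [(-23.0, 6.4), (22.0, 3.8)]
('side', 'raw_side3.png', np.float64(212.78815921051716)) (-45, -25) [(-24.0, 6.2), (22.0, 5.9), (33.0, -2.9)]
('top', 'raw_top3.png', np.float64(182.78815921051716)) (75, 86) [(12.0, -2.4), (25.0, 7.2)]
('top', 'raw_top3.png', np.float64(182.78815921051716)) (-88, -60) [(20.0, -1.9), (27.0, 2.0), (32.0, 1.3)]
183 214
[[317 319 319 328 326 325 321 313 319 317 315 318 321 317 323 324 330]
 [322 320 320 326 330 326 333 326 330 321 337 332 329 329 333 335 330]
 [326 322 323 322 327 328 329 319 322 330 326 324 319 323 327 329 338]
 [332 321 319 326 326 323 303 261 264 284 289 306 318 320 322 318 321]
 [320 320 316 323 313 278 212 201 208 226 218 244 281 316 308 314 320]
 [307 298 
[... 506 characters left out ...]
327 320 324 332 330 333 323 317 311 312 313 313 317 322 305]
 [316 324 325 316 321 321 322 317 323 318 316 318 320 321 318 312 320]
 [322 322 328 323 324 318 308 290 286 296 286 311 320 325 324 324 325]
 [339 333 338 323 330 280 225 207 225 235 239 258 299 328 326 327 331]
 [331 325 333 323 324 237 191 186 199 206 217 207 249 299 325 322 324]
 [316 315 315 317 316 230 170 192 202 218 208 201 216 289 315 318 319]
 [319 312 322 313 321 289 226 211 225 212 195 214 261 311 329 322 321]
 [320 325 326 320 311 331 320 301 286 271 277 307 324 324 318 323 323]
 [326 317 318 320 311 321 330 332 313 312 321 322 323 327 325 321 317]
 [329 330 324 328 323 330 324 330 334 328 319 324 318 325 317 326 327]]
```

Run:
```python
from prof import *
for p in((222.3,188.2),(275.4,189.5)):
    P=plane('side',p,212.8);print('hole',(P-S)@sx,(P-S)@sv)
for p in((222.5,217.5),(274.6,217.5)):
    o,d=ray('side',p); b=-5; k=((S+b*sv-o)@sv)/(d@sv); P=o+k*d; print('dowel',(P-S)@sx,P[2])
```

```text
hole -54.05211653331339 0.24924785215952824
hole 55.247921915801896 -0.20161379438687432
dowel -55.24953890138069 139.8967187887938
dowel 56.15740449071144 143.15975779918142
```

```bash
python3 steer.py '0 0 0 0 2 5 0;0 0 0 0 1.9 5 0;0 0.005 0 0 0 5 0;0 0 0 0 0 5 0;0 0 0 0 0 0 0'; python3 steer.py '0 0 0 0 0 2 0;0 0 0 0 0 2 0;0 0 0 0 0 2 0;0 0 0 0 0 2 0;0 0 0 0 0 0 0'; python3 steer.py '0 0 0 0 0 2 0;0 0 0 0 0 2 0;0 0 0 0 0 0 0'
python3 - <<'E'
from prof import *
s=r.sense();p=s['eef_pos'];f=s['contact_force'];print(p,s['tcp_rot'],'along',(p-S)@sx,'across',(p-S)@sv,'F',f@sx,f@sv,f[2],s['wrist_torque'])
E
```

```text
clock: 19.5
eef_pos: [520.4, -153.4, 188.1]
tcp_rot: [3.141, -0.007, -0.316]
contact_force: [-1.6, 0.3, -1.0]
opening: 0.528
grasp_force: 62.2
clock: 19.92
eef_pos: [521.2, -153.5, 181.2]
tcp_rot: [3.141, -0.008, -0.316]
contact_force: [-0.3, -0.1, -1.4]
opening: 0.529
grasp_force: 62.2
clock: 20.17
eef_pos: [521.2, -153.6, 177.2]
tcp_rot: [3.141, -0.008, -0.316]
contact_force: [-0.1, -0.2, -1.0]
opening: 0.523
grasp_force: 62.2
[ 521.195 -153.585  177.187] [ 3.141 -0.008 -0.316] along -12.93249045420852 across -3.5816260862713634 F -0.08453670949332731 -0.22221861862236472 -0.9529667994938062 [-0.006  0.044  0.006]
```

```bash
python3 steer.py '0 -0.008 0 0 0 1.5 0;0 0 0 0 0 2 0;0 0 0 0 0 2 0;0 0 0 0 0 0 0'; python3 steer.py '0 0 0 0 0 2 0;0 0 0 0 0 2 0;0 0 0 0 0 0 0'
python3 - <<'E'
from prof import *
s=r.sense();p=s['eef_pos'];f=s['contact_force'];print(p,s['tcp_rot'],'along',(p-S)@sx,'across',(p-S)@sv,'F',f@sx,f@sv,f[2],s['wrist_torque'])
E
```

```text
clock: 20.5
eef_pos: [521.2, -153.6, 171.6]
tcp_rot: [3.141, -0.0, -0.316]
contact_force: [-0.8, 0.7, -2.5]
opening: 0.529
grasp_force: 62.2
clock: 20.75
eef_pos: [521.2, -153.6, 167.6]
tcp_rot: [3.141, -0.0, -0.316]
contact_force: [0.1, 0.2, -0.9]
opening: 0.528
grasp_force: 62.2
[ 521.16  -153.565  167.619] [ 3.141 -0.    -0.316] along -12.971919107828624 across -3.5736850185928977 F 0.0719555005963693 0.2473919807116234 -0.9415719330459817 [-0.001 -0.03  -0.023]
```

```bash
python3 steer.py '0 0 0 0 0 2 0;0 0 0 0 0 2 0;0 0 0 0 0 1.5 0;0 0 0 0 0 1 0;0 0 0 0 0 0 0'; python3 steer.py '0 0 0 0 0 1 0;0 0 0 0 0 1 0;0 0 0 0 0 0 0'
python3 - <<'E'
from prof import *
s=r.sense();p=s['eef_pos'];f=s['contact_force'];print(p,s['tcp_rot'],'along',(p-S)@sx,'across',(p-S)@sv,'F',f@sx,f@sv,f[2],s['wrist_torque'])
E
```

```text
clock: 21.17
eef_pos: [521.2, -153.6, 161.3]
tcp_rot: [3.141, -0.0, -0.316]
contact_force: [-0.1, 0.2, -1.2]
opening: 0.528
grasp_force: 62.2
clock: 21.42
eef_pos: [521.5, -153.7, 159.8]
tcp_rot: [3.141, -0.001, -0.316]
contact_force: [-1.1, 0.0, 1.3]
opening: 0.525
grasp_force: 62.6
[ 521.513 -153.687  159.828] [ 3.141 -0.001 -0.316] along -12.598206486038318 across -3.5793595462001666 F -1.0185551726193456 -0.28482796453662834 1.301143039972531 [ 0.097  0.233 -0.04 ]
```

```bash
python3 steer.py '0 0 0 0 0 1 0;0 0 0 0 0 1 0;0 0 0 0 0 0 0'; python3 steer.py '0 0 0 0 0 0 1;0 0 0 0 0 0 1;0 0 0 0 0 0 1;0 0 0 0 0 0 1;0 0 0 0 0 0 1'; python3 steer.py '0 0 0 0 0 -10 1;0 0 0 0 0 -25 1;0 0 0 0 0 -35 1;0 0 0 0 0 -35 1;0 0 0 0 0 -35 1';python3 steer.py '0 0 0 -30 0 -20 1;0 0 0 -30 0 -20 1;0 0 0 -30 0 0 1;0 0 0 -30 0 0 1;0 0 0 -30 0 0 1'; python3 steer.py '0 0 0 -30 0 0 1;0 0 0 -30 0 0 1;0 0 0 0 0 0 1;0 0 0 0 0 0 1'
python3 - <<'E'
from prof import *
im={n:camrig.grab_frame(n) for n in('top','side')}
for n in im: cv2.imwrite(f'raw_{n}4.png',im[n][:,:,::-1])
A=np.hstack([cv2.resize(im['top'][:,:,::-1],(400,300)),cv2.resize(im['side'][90:315,120:420,::-1],(400,300),interpolation=3)]);cv2.imwrite('pics/end.png',A)
edges('side','raw_side4.png',162,20,40,-40,40)
edges('side','raw_side4.png',162,-40,-20,-40,40)
edges('top','raw_top4.png',162,-40,40,-40,40)
E
```

```text
clock: 21.67
eef_pos: [521.6, -153.7, 159.7]
tcp_rot: [3.141, -0.001, -0.316]
contact_force: [-9.4, 2.4, 24.5]
opening: 0.528
grasp_force: 65.3
clock: 22.08
eef_pos: [521.3, -153.6, 157.3]
tcp_rot: [3.141, -0.001, -0.316]
contact_force: [-0.2, -0.3, 0.2]
opening: 0.996
grasp_force: 0.0
clock: 22.5
eef_pos: [520.9, -153.5, 299.6]
tcp_rot: [3.141, -0.001, -0.316]
contact_force: [0.8, -0.5, -0.3]
opening: 0.998
grasp_force: 0.0
clock: 22.92
eef_pos: [377.4, -106.5, 338.3]
tcp_rot: [3.141, -0.002, -0.316]
contact_force: [0.4, -0.2, 0.1]
opening: 0.999
grasp_force: 0.0
clock: 23.25
eef_pos: [321.0, -88.1, 338.2]
tcp_rot: [3.141, -0.003, -0.316]
contact_force: [1.3, 0.3, 1.1]
opening: 0.993
grasp_force: 0.0
('side', 'raw_side4.png', 162) (20, 40) [(-27.0, 6.3), (19.0, 7.5), (30.0, -1.1)]
('side', 'raw_side4.png', 162) (-40, -20) [(-27.0, 5.6), (-14.0, 1.2), (19.0, -1.8), (31.0, -1.3), (36.0, -1.3)]
('top', 'raw_top4.png', 162) (-40, 40) [(21.0, -2.9), (29.0, 2.5)]
```

View pics/end.png

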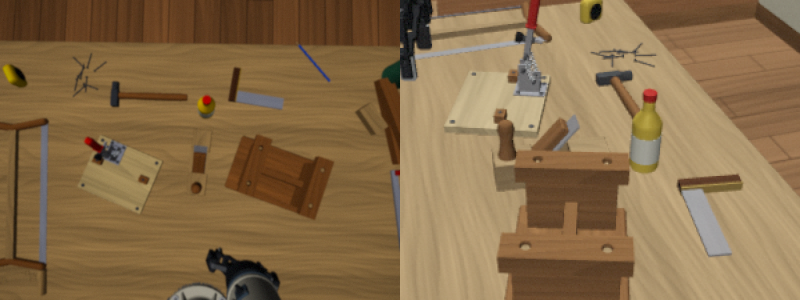

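The pictures show the foot seated flush on the bare panel at side crop (578,160), with dowel ends in both holes. The hold-down is standing open and the tools are untouched. The side edges at both ends agree with the height of a flush foot.

```bash
python3 -c "
from rig import r, camrig, ticket
print(ticket.sign_off())"
```

```text
the job is handed in; nothing more can be done
None
```

The job is handed in: the hold-down was left standing open, the foot looks flush on its two dowels in the final pictures, and the tools and glue were not disturbed; the sign-off returned no verdict.

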